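Lock the prayer bead case

TASK

Lock up the open prayer bead case: press its sprung lid down until the catch holds it, then take the flat-bladed key from its rack, set the blade in the slotted cam lock and turn it clockwise until it seats, with the lock's tongue over the lid. Hang the key back upright in its rack, and leave the other things where they are.

Things in the scene. Friction and masses are not known exactly. Their poses are not given: they have to be found in the camera images.
- case: Fixed carved mahogany case, 200 mm deep (its x), 240 wide (its y), 80 high; origin: centre of its underside, z up. The front (-x) 58 mm is a solid rail, top 80 mm high, with the cam lock in its middle, 71 mm before the origin, and 75 mm to the lock's right (-y) a brass catch housing 24 x 30 mm, top 97 mm high. The lid covers the rest and is hinged at the far (+x) edge.
- lid (a joint): Angle of the case's sprung mahogany lid (rad): 0 flush shut (top face 80 mm above the table), about 0.6 as its spring holds it open, front edge up. 128 mm from hinge to front edge, 236 wide, 12 thick; hinge line 100 mm behind the case's origin, 74 mm high. The push takes 1 to 2 N; at about 0.1 rad the catch resists, then snaps over and holds the lid below 0.03.
- lid_press (a point): Point on the lid's top face, mid-width, 95 mm from the hinge line; moves with the lid. Lid shut: 5 mm behind the case's origin (case x = +0.005), 80 mm high. A push straight down here, to the shut height, snaps the lid into its catch; it takes about 10 N at the catch, 9 mm above shut.
- cam (a joint): Turn of the brass cam lock (rad), clockwise from above. Starts at 0.1 to 0.35 (unlocked: tongue along the rail, to the case's left, +y); seats at a hard stop at 1.57 (locked: tongue points to the case's +x, over the lid's front edge). Needs about 0.07 N m, stays where left.
- slot (a point): Centre of the slot's floor in the cam lock's head, on its upright axis, 93 mm above the table; turns with it. Head: brass disc 40 mm across, top 103 mm high. Slot: straight groove 7 mm wide, 10 deep, right across the head, open at both ends. Site y lies along the slot and points along the tongue (14 mm wide, reaching 52 mm from the axis, just above the rail); z up.
- key: Loose lock key, 100 mm long, about 160 g, hanging upright in its rack. Origin on its axis at the underside of its steel flange (52 mm across, 6 thick), z up. Below: shank 14 mm thick, 22 long, then a flat blade 28 mm wide (key y), 4 thick (key x), down to 40 mm below the origin. Above: flat horn grip 14 mm thick (key x), 46 wide (key y), 6 to 60 mm above the origin.
- key_grip (a point): Middle of the key's horn grip, 36 mm above the key's origin; pinch its two flat faces from above.
- key_tip (a point): Middle of the blade's lower edge, 40 mm below the key's origin. In the lock's slot the blade has about 0.11 rad of turning play either way, so the key must turn that much further than the cam.
- rack: Fixed wooden key rack, 100 x 100 x 60 mm, origin at the centre of its underside. Its flat top has an oblong hole, 24 mm (its x) by 40 (its y), 12 deep, open below. The key hangs through it, flange flat on the top, blade's width along the rack's y within 0.25 rad.
- rack_hole (a point): Centre of the hole's mouth on the rack's top, 60 mm above the table; axes as the rack's.
- reamer: Bystander: silver bead reamer lying flat, 150 mm long, 18 mm high, near the rack; origin mid-length on the table, handle to its -x.
- spoon: Bystander: pewter bead spoon lying flat, 150 mm long, near the rack; origin near its middle on the table.
- pot: Bystander: terracotta bead pot with two side handles, 90 mm across at the rim, 85 mm high; origin at its underside, beyond the case and rack.
- comb: Bystander: polished horn sorting comb lying flat, 130 mm wide, 6 mm thick, on the robot's side; origin under its back.
- jar: Bystander: amber glass jar with brass cap, 64 mm across, 90 mm high; origin at its underside.
- weight: Bystander: knobbed brass weight, 50 mm across, 60 mm high; origin at its underside.
Mind the look-alikes: they are no part of the job. What is shaped like the key but red is not meant.

How it is judged:
On the way, in this order (a step that is already met when the one before it is completed fails the run):
1. the lid is shut and held by its catch, with the robot off it (value of joint lid below 0.04 rad and contact force between each of the arm, the fingers and lid below 0.5 N), for 0.2 s.
2. the key's blade is in the slot of the still unlocked cam, the lid shut (horizontal distance between key_tip and slot below 0.007 m and z of key_tip in the frame of slot below 0.005 m and value of joint cam below 0.6 rad and value of joint lid below 0.04 rad), for 0.05 s.
3. the cam is turned to its seat with the blade in its slot (horizontal distance between key_tip and slot below 0.009 m and z of key_tip in the frame of slot below 0.007 m and value of joint cam above 1.48 rad), for 0.1 s.
At the end, for the whole second after the job is handed in: The lid is shut (within 0.04 rad), the cam is turned to its seat (past 1.48 of 1.57 rad), and the key hangs upright (within 0.1 rad) and at rest in the rack's hole: flange on the rack's top within 4 mm, axis within 15 mm of the hole's centre (value of joint lid below 0.04 rad and value of joint cam above 1.48 rad and horizontal distance between key and rack_hole below 0.015 m and z of key in the frame of rack_hole between -0.004 and 0.004 m and angle between key's own z axis and vertical below 0.1 rad and linear speed of key below 0.02 m/s); the robot touches nothing.
It fails at once if a bystander (reamer, spoon, pot, comb, jar, weight) is shifted by more than 30 mm (distance of any of reamer, spoon, pot, comb, jar, weight from where it was at the start of the episode above 0.03 m).
It also fails if it takes over 72 s, if anything falls off the work surface, if the arm or the gripper's body presses on something with over 40 N, if the wrist force passes 120 N, or if a joint passes its speed limit or range.

ROBOT

A 7-joint arm with a two-finger parallel gripper is mounted at the origin on the work surface. World frame = base frame: x ahead of the robot, y to its left, z up, the work surface at z = 0. Lengths are in m, angles in rad, forces in N, time in s.
With the tool pointing down it reaches from about 0.425 to 0.925 m from the base axis. Payload 6.8 kg.
Tool frame: the origin (TCP) lies at the very end of the fingers, on their centre line; the grasp point (between the pads) lies 19 mm behind it (r.grip_point_offset is the distance from the TCP to the grasp point, in m); z points along the fingers, y is the line along which they close (so a half turn about z gives the same grasp; the last joint's range is limited). The gripper opens to 85 mm and grips with 20 to 120 N. Pads are 22 mm wide; open, the fingers measure 114 mm over their backs; the gripper's body (76 mm by 85 mm) begins 54 mm behind the grasp point. The pads swing forward as they close: fully open they stand 13 mm farther back than shut.
Start: joints at [-1.237, 0.477, 0.022, 1.555, -0.011, 1.109, -0.083], TCP at [0.289, 0.61, 0.231] pointing down, gripper open.
Joint ranges: [-2.96, 2.96], [-0.34, 2.1], [-1.41, 1.46], [0.24, 2.44], [-1.37, 4.51], [0.17, 1.92], [-2.96, 2.96]. Speed limits (rad/s): [2.39, 2.39, 3.14, 3.14, 3.14, 3.14, 3.14].

INTERFACE

Orientations are given as a rotation vector (axis times angle).
In Python, from bench import status, eyes, r gives the robot as it stands.
- The arm moves only by the shell command python3 -m crank 'ROWS' [OPENING] [FORCE]. ROWS is JSON, a list of rows, each a list of 6 numbers: the shift along the tool's x, y, z normalised to -1 to 1, where 1 is 0.02 m, then the turn, a rotation vector about the tool's x, y, z normalised to -1 to 1, where 1 is 45 degrees. A call has 1 to 12 rows; each row shifts and turns the commanded pose from where the row before left it, along the tool's axes as they then stand; what a row does not reach is not made up. A row lasts 1/10 s, in which the tool goes at most 50 mm and 8.59 degrees, less where a joint would pass 70% of its speed; a pose out of reach is approached as far as the arm can. A call with a number of a shift or a turn outside -1 to 1 is refused whole. A call with a gripper value outside its range is refused whole. OPENING is the opening, from 0 (shut) to 1 (fully open), set as the call begins (- or left out, the last holds). The fingers move at their own pace and stop on an object; FORCE is the grip in N (left out, the last holds). Time passes only in rows, so rows that do not move let the fingers close. It gives the time, the measured TCP pose, the force, the opening and the grip force at its end, in the units of the state.
- status.get_obs(): the state, without advancing time (a new reading comes with each control period).
- eyes.grab_frame(name): name is "scene" or "top" or "wrist"; returns a dict with "image" (480x640x3 uint8, red, green, blue), "depth" (480x640 float32, m along the optical axis (not along the pixel's ray), 0 where there is no reading), "fovy" (degrees; the focal length in pixels is half the picture's height over the tangent of half this angle, whatever the lens; pixels are square), "cx", "cy" (the principal point, pixels), "world_to_cam" (4x4, takes a point from world to camera coordinates). Camera axes: x right, y up, looking along -z (the intrinsics and any distortion apply to the point x, -y, -z); pixel columns grow to the right and rows downward; lengths in m; the calibration is good to about 2 mm. A picture is of the moment at which its call begins.
- r.hand_in(): hands the job in; it is judged then, once.
The state is a dict: "clock": time; "joints": joint angles; "qvel": joint speeds; "tau": joint torques, N m; "tcp_pos": TCP position; "orientation": TCP orientation; "contact_force": force on the tool from outside, world axes, zero at the start; "moment": the same for the moment, N m; "grip_width": finger opening in m; "gripper_force": force on a finger pad.
Only numpy, scipy, OpenCV 4.12 (cv2) and the standard library are available. Lean on these libraries where they do the work, as an engineer would, in place of code of your own. Each camera call takes 0.05 s, during which the arm holds its last target. There are 200 camera calls.

## Working session

There is one attempt and no reset: what is moved stays moved. The work goes in short steps, Python scripts to look and compute and a shell command to move; the robot and the scene stay as the last step left them, time stands still between calls to the robot, and variables do not carry over. Pictures are saved under pics/ and viewed, at most 10 in all, crops included, and the job is handed in when it is done.

```bash
ls; mkdir -p pics; cat > h.py <<'E'
import numpy as np, cv2
from scipy.spatial.transform import Rotation as R
from bench import status, eyes, r
def grab(n):
    f=eyes.grab_frame(n); f['f']=240/np.tan(np.radians(f['fovy'])/2); return f
def cloud(f):
    v,u=np.mgrid[:480,:640]; d=f['depth']
    c=np.stack([(u-f['cx'])/f['f']*d,-(v-f['cy'])/f['f']*d,-d,np.ones_like(d)],-1)
    return (c@np.linalg.inv(f['world_to_cam']).T)[...,:3]
def onplane(f,u,v,z):
    M=np.linalg.inv(f['world_to_cam']); o=M[:3,3]
    d=M[:3,:3]@np.array([(u-f['cx'])/f['f'],-(v-f['cy'])/f['f'],-1]); return o+d*(z-o[2])/d[2]
def save(f,n): cv2.imwrite('pics/'+n,f['image'][...,::-1])
def st():
    o=status.get_obs(); print({k:np.round(o[k],4).tolist() for k in ('clock','tcp_pos','contact_force','grip_width')}); print(np.round(R.from_rotvec(o['orientation']).as_matrix(),3).tolist()); return o
def go(x,y,z,psi=None):
    "shift in tool units (total), turn about tool z so that tool y heads along world angle psi"
    o=status.get_obs(); M=R.from_rotvec(o['orientation']).as_matrix()
    d=M.T@(np.array([x,y,z])-o['tcp_pos'])/.02
    print('shift units',np.round(d,3),'tool y heading',np.round(np.arctan2(M[1,1],M[0,1]),3),'tilt',np.round(M[:,2],3))
    if psi is not None:
        e=psi-np.arctan2(M[1,1],M[0,1]); e=(e+np.pi/2)%np.pi-np.pi/2
        print('turn about tool z units',np.round(-e/(np.pi/4),3), 'rad',round(-e,3))
E
python3 - <<'E'
from h import *
st()
for n in('top','scene'):
    f=grab(n); save(f,n+'1.png'); print(n,f['fovy'],f['cx'],f['cy'],np.round(np.linalg.inv(f['world_to_cam'])[:3],3).tolist(), [k for k in f if k not in('image','depth')])
E
```

```text
pics
{'clock': 0.0, 'tcp_pos': [0.2884, 0.6096, 0.2303], 'contact_force': [0.0938, -0.2339, -0.0341], 'grip_width': 0.0855}
[[-0.904, 0.428, -0.001], [0.428, 0.904, -0.002], [-0.0, -0.002, -1.0]]
top 43.762744642417275 311.4846857338192 238.0882426664058 [[0.011, 0.982, -0.19, 0.382], [-1.0, 0.009, -0.01, -0.025], [-0.008, 0.19, 0.982, 1.183]] ['fovy', 'cx', 'cy', 'world_to_cam', 'f']
scene 45.24927605033273 326.9053523976362 236.79087486513757 [[0.841, -0.468, 0.271, 0.895], [0.54, 0.734, -0.411, -0.532], [-0.007, 0.492, 0.87, 1.116]] ['fovy', 'cx', 'cy', 'world_to_cam', 'f']
```

View pics/top1.png

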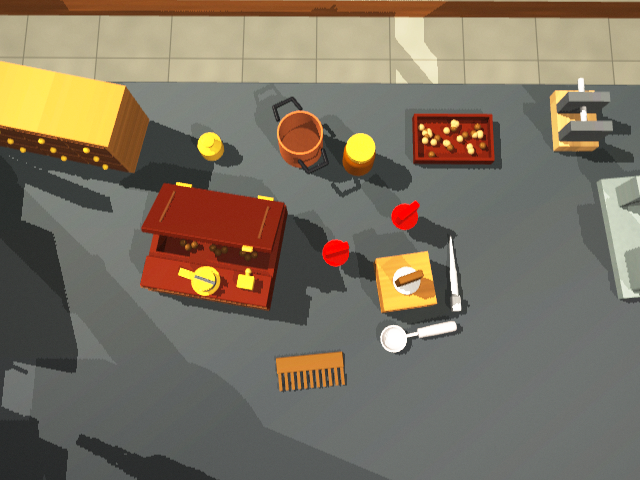

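View pics/scene1.png

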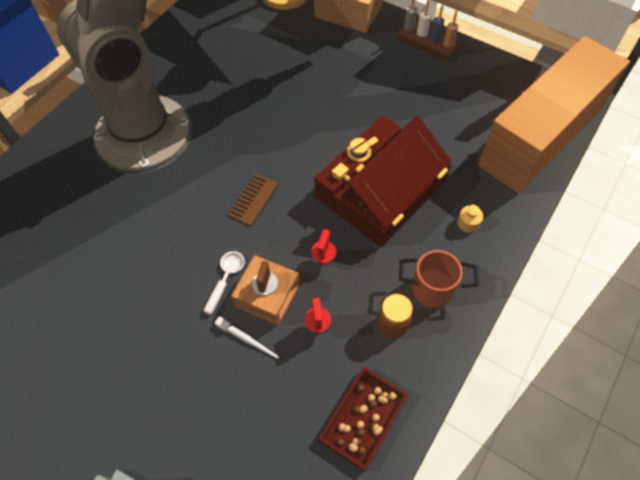

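Top view: the case is at left with its lid open, lock head ~(205,280) and catch ~(246,280). The key hangs in the rack at ~(408,281), with red decoys at (335,252) and (405,215), comb at (310,370), and spoon and reamer by the rack.

```bash
python3 - <<'E'
from h import *
f=grab('top'); P=cloud(f); im=f['image'].astype(int); z=P[...,2]
hsv=cv2.cvtColor(f['image'],cv2.COLOR_RGB2HSV)
def rep(n,m,zz=None):
    m=m.astype(np.uint8); k,l,s,c=cv2.connectedComponentsWithStats(m)
    i=1+np.argmax(s[1:,4]); q=np.argwhere(l==i)[:,::-1].astype(np.float32)
    rc=cv2.minAreaRect(q); b=cv2.boxPoints(rc); zz=zz or np.median(z[l==i])
    print(n,s[i,4],c[i],'zmed',np.round(np.median(z[l==i]),4)); w=np.array([onplane(f,*p,zz) for p in b]); print(' ctr',w.mean(0).round(4),'edges',[(round(float(np.hypot(*(w[j+1]-w[j])[:2])),4),round(float(np.arctan2(*(w[j+1]-w[j])[[1,0]])),3)) for j in(0,1)])
    print(' centroid',onplane(f,*c[i],zz).round(4))
v,u=np.mgrid[:480,:640]
box=lambda a,b,c,d:(u>a)&(u<b)&(v>c)&(v<d)
yel=(hsv[...,0]>18)&(hsv[...,0]<35)&(hsv[...,1]>120)&(hsv[...,2]>80)
rep('lockdisc',box(180,225,260,300)&(z>.097)&(z<.109),.103)
rep('lock all',yel&box(170,225,260,300),.1)
rep('tongue',yel&box(170,200,260,300)&(z<.097))
rep('catch',box(230,262,265,295)&yel)
rep('rail',box(130,285,240,315)&(z>.07)&(z<.09),.08)
rep('racktop',box(365,445,245,318)&(z>.052)&(z<.063),.06)
rep('rack',box(365,445,245,318)&(z>.05),.06)
rep('flange',box(365,445,245,318)&(z>.0635)&(z<.075),.066)
rep('grip',box(365,445,245,318)&(z>.1),.12)
rep('slot?',box(185,225,260,300)&(hsv[...,1]<110))
print([onplane(f,x,y,.08).round(3).tolist() for x,y in((143,290),(272,307))],[onplane(f,x,y,.1).round(4).tolist() for x,y in((194,277),(215,283))])
for n,c in dict(red1=(335,252),red2=(405,215),comb=(310,370)).items(): print(n,P[c[1],c[0]].round(3))
c=f['image'][225:325,130:290]; d=f['image'][230:330,350:510]
cv2.imwrite('pics/c2.png',cv2.resize(np.vstack([c,d])[...,::-1],None,fx=3,fy=3,interpolation=cv2.INTER_CUBIC)[:600])
E
```

```text
lockdisc 155 [205.43225806 274.0516129 ] zmed 0.102
 ctr [0.5226 0.1792 0.103 ] edges [(0.0161, -0.276), (0.0391, -1.882)]
 centroid [0.5215 0.179  0.103 ]
lock all 712 [201.91292135 279.18258427] zmed 0.0885
 ctr [0.5092 0.1908 0.1   ] edges [(0.0744, -1.477), (0.0534, -3.019)]
 centroid [0.5124 0.1856 0.1   ]
tongue 182 [188.88461538 276.4010989 ] zmed 0.0853
 ctr [0.5116 0.2132 0.0853] edges [(0.039, -1.561), (0.0465, -3.095)]
 centroid [0.5192 0.2128 0.0853]
catch 258 [245.46899225 280.15116279] zmed 0.0957
 ctr [0.5159 0.1061 0.0957] edges [(0.0378, -0.163), (0.0304, -1.759)]
 centroid [0.5119 0.1065 0.0957]
rail 3554 [204.1266179  281.99662352] zmed 0.0795
 ctr [0.5135 0.1823 0.08  ] edges [(0.068, -0.105), (0.2429, -1.732)]
 centroid [0.5096 0.1851 0.08  ]
racktop 2132 [405.43902439 281.4380863 ] zmed 0.0592
 ctr [ 0.5176 -0.1918  0.06  ] edges [(0.1035, -1.418), (0.1004, -3.028)]
 centroid [ 0.5167 -0.191   0.06  ]
rack 2848 [405.63799157 281.31566011] zmed 0.0601
 ctr [ 0.5176 -0.1915  0.06  ] edges [(0.1027, -1.401), (0.1018, -3.011)]
 centroid [ 0.5169 -0.1914  0.06  ]
flange 177 [408.45762712 287.89265537] zmed 0.066
 ctr [ 0.5027 -0.1944  0.066 ] edges [(0.0489, -1.296), (0.0207, -2.898)]
 centroid [ 0.5039 -0.1955  0.066 ]
grip 221 [409.97737557 277.43891403] zmed 0.1186
 ctr [ 0.5169 -0.1903  0.12  ] edges [(0.0485, -1.24), (0.0146, -2.844)]
 centroid [ 0.5167 -0.1903  0.12  ]
slot? 62 [205.30645161 279.83870968] zmed 0.0923
 ctr [0.5134 0.1816 0.0923] edges [(0.0098, -0.399), (0.0402, -1.999)]
 centroid [0.5122 0.1808 0.0923]
[[0.494, 0.298, 0.08], [0.465, 0.058, 0.08]] [[0.5163, 0.2002, 0.1], [0.5057, 0.1614, 0.1]]
red1 [ 0.565 -0.057  0.098]
red2 [ 0.636 -0.187  0.099]
comb [ 0.35  -0.012  0.003]
```

View pics/c2.png

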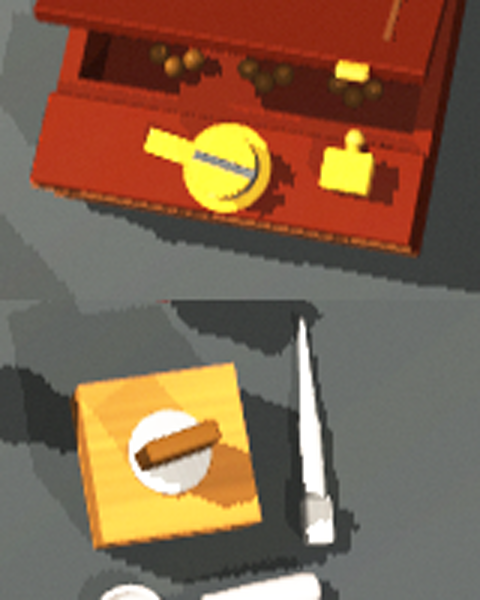

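The crop shows the slot's heading close to the tongue's, the key's horn grip diagonal in the rack, and the case turned about -0.14 rad. I'm setting out for the lid press point with the fingers shut.

```bash
python3 - <<'E'
from h import *
go(.588,.170,.23,-.14+.0)
E
```

```text
shift units [-22.943 -13.473   0.047] tool y heading 1.129 tilt [-0.001 -0.001 -1.   ]
turn about tool z units 1.616 rad 1.269
```

```bash
python3 -m crank '[[-0.96,-0.56,0,0,0,0],[-0.96,-0.56,0,0,0,0],[-0.96,-0.56,0,0,0,0],[-0.96,-0.56,0,0,0,0],[-0.96,-0.56,0,0,0,0],[-0.96,-0.56,0,0,0,0],[-0.96,-0.56,0,0,0,0],[-0.96,-0.56,0,0,0,0],[-0.96,-0.56,0,0,0,0],[-0.96,-0.56,0,0,0,0],[-0.96,-0.56,0,0,0,0],[-0.96,-0.56,0,0,0,0]]' 0
python3 -m crank '[[-0.96,-0.56,0,0,0,0],[-0.96,-0.56,0,0,0,0],[-0.96,-0.56,0,0,0,0],[-0.96,-0.56,0,0,0,0],[-0.96,-0.56,0,0,0,0],[-0.96,-0.56,0,0,0,0],[-0.96,-0.56,0,0,0,0],[-0.96,-0.56,0,0,0,0],[-0.96,-0.56,0,0,0,0],[-0.96,-0.56,0,0,0,0],[-0.96,-0.56,0,0,0,0],[-0.96,-0.56,0,0,0,0]]' 0
python3 -m crank '[[0,0,0,0,0,0.19],[0,0,0,0,0,0.19],[0,0,0,0,0,0.19],[0,0,0,0,0,0.19],[0,0,0,0,0,0.19],[0,0,0,0,0,0.19],[0,0,0,0,0,0.19],[0,0,0,0,0,0.19],[0,0,0,0,0,0]]'
python3 - <<'E'
from h import *
go(.588,.170,.16); st()
f=grab('wrist'); save(f,'w1.png'); print(f['fovy'],f['cx'],f['cy'])
E
```

```text
clock: 1.35
tcp_pos: [0.4408, 0.3872, 0.2314]
orientation: [0.692, 3.064, -0.001]
contact_force: [0.5, 0.0, -0.3]
grip_width: 0.0001
gripper_force: 0.0
clock: 2.55
tcp_pos: [0.5905, 0.167, 0.2314]
orientation: [0.692, 3.064, -0.001]
contact_force: [-0.5, 0.1, -0.3]
grip_width: 0.0
gripper_force: 0.0
clock: 3.45
tcp_pos: [0.59, 0.1682, 0.2313]
orientation: [2.296, 2.144, -0.001]
contact_force: [0.2, -0.6, -0.6]
grip_width: 0.0001
gripper_force: 0.0
shift units [ 0.083 -0.106  3.566] tool y heading -0.068 tilt [-0.    -0.001 -1.   ]
{'clock': 3.45, 'tcp_pos': [0.59, 0.1682, 0.2313], 'contact_force': [0.2181, -0.5747, -0.5562], 'grip_width': 0.0001}
[[0.068, 0.998, -0.0], [0.998, -0.068, -0.001], [-0.001, -0.0, -1.0]]
58.409107161510335 313.40188851142204 236.92178696123113
```

View pics/w1.png

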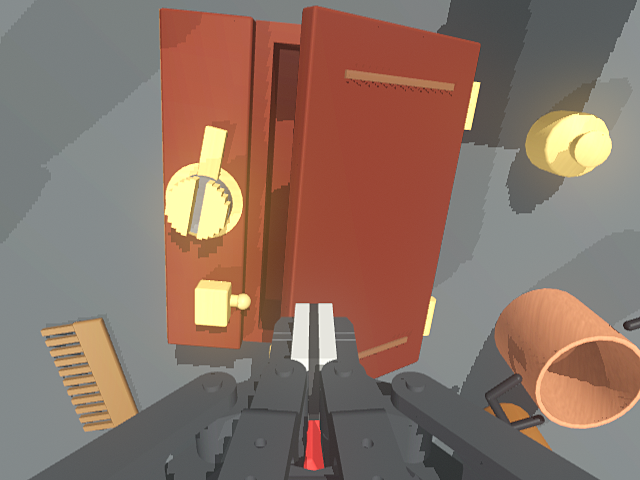

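Wrist view: closed fingertips at (313,320) over the lid, slot ~(203,205), rail front edge from (160,10) to (168,345). I'll measure the case here by rays.

```bash
python3 - <<'E'
from h import *
f=grab('wrist'); P=cloud(f)
a=onplane(f,161,12,.08);b=onplane(f,168,343,.08);c=onplane(f,253,17,.08);d=onplane(f,243,347,.08)
print(a,b,c,d,'front hdg',np.arctan2(*(a-b)[[1,0]]),np.arctan2(*(c-d)[[1,0]]))
print('slot ends',[onplane(f,*p,.103).round(4) for p in((209,178),(194,234))])
z=P[...,2]; v,u=np.mgrid[:480,:640]
m=(z>.099)&(z<.108)&(u>155)&(u<250)&(v>150)&(v<250)
print('head',[(x.min(),x.max(),x.mean()) for x in (P[m][:,0],P[m][:,1])])
hsv=cv2.cvtColor(f['image'],cv2.COLOR_RGB2HSV)
m=(hsv[...,1]<70)&(u>185)&(u<222)&(v>165)&(v<245)
q=np.argwhere(m)[:,::-1]; print(len(q),np.median(z[m])); w=np.array([onplane(f,*p,.093) for p in q]); print('slot ctr',w.mean(0), 'hdg',(lambda e:np.arctan2(e[1],e[0]))(np.linalg.eigh(np.cov(w[:,:2].T))[1][:,1]))
M=P[(z>.09)&(u>330)&(u<420)&(v>60)&(v<250)]; print('lid',M[:,2].min(),M[:,2].max())
E
```

```text
[0.50540711 0.30193277 0.08      ] [0.46904877 0.06987646 0.08      ] [0.56115882 0.29566781 0.08      ] [0.52765765 0.06247341 0.08      ] front hdg 1.4153808658911216 1.4281105825790017
slot ends [array([0.526 , 0.2026, 0.103 ]), array([0.5107, 0.166 , 0.103 ])]
head [(np.float64(0.49342556606844695), np.float64(0.5350955450358121), np.float64(0.5143386207587057)), (np.float64(0.16209730278628903), np.float64(0.2032617661888467), np.float64(0.18319847280778))]
490 0.0916688439411803
slot ctr [0.51491941 0.18550781 0.093     ] hdg 1.179470374049579
lid 0.0919926178795773 0.37270475556077165
```

```bash
python3 -m crank '[[0,-0.1,0.7,0,0,0],[0,0,0.7,0,0,0],[0,0,0.7,0,0,0],[0,0,0.7,0,0,0],[0,0,0.7,0,0,0],[0,0,0.7,0,0,0],[0,0,0.7,0,0,0],[0,0,0.7,0,0,0],[0,0,0.6,0,0,0],[0,0,0.5,0,0,0],[0,0,0.3,0,0,0]]'
python3 -m crank '[[0,0,0.3,0,0,0],[0,0,0.3,0,0,0],[0,0,0.2,0,0,0],[0,0,0.1,0,0,0],[0,0,0,0,0,0]]'
```

```text
clock: 4.65
tcp_pos: [0.5876, 0.1704, 0.0903]
orientation: [-2.291, -2.148, 0.002]
contact_force: [-7.2, -0.6, 19.8]
grip_width: -0.0001
gripper_force: 10.4
clock: 5.15
tcp_pos: [0.5882, 0.1705, 0.0782]
orientation: [-2.291, -2.146, -0.002]
contact_force: [-17.7, -2.5, 45.8]
grip_width: -0.0001
gripper_force: 23.1
```

```bash
python3 -m crank '[[0,0,-0.3,0,0,0],[0,0,-0.7,0,0,0],[0,0,-1,0,0,0],[0,0,-1,0,0,0],[0,0,-1,0,0,0],[0,0,-1,0,0,0],[0,0,-1,0,0,0],[0,0,-1,0,0,0],[0,0,-1,0,0,0]]' 1
python3 - <<'E'
from h import *
f=grab('top'); P=cloud(f); print('lid z',[P[v,u].round(4).tolist() for v,u in((235,200),(250,205),(210,220))])
f=grab('wrist');save(f,'w2.png')
go(.517,-.190,.24,.33)
E
```

```text
clock: 6.05
tcp_pos: [0.5882, 0.1701, 0.2342]
orientation: [2.292, 2.148, -0.0]
contact_force: [0.7, 0.2, 0.4]
grip_width: 0.0856
gripper_force: 0.0
lid z [[0.5991, 0.1976, 0.0766], [0.5694, 0.1856, 0.083], [0.6473, 0.1612, 0.0794]]
shift units [-18.224  -2.469  -0.242] tool y heading -0.065 tilt [ 0.005  0.002 -1.   ]
turn about tool z units -0.503 rad -0.395
```

View pics/w2.png

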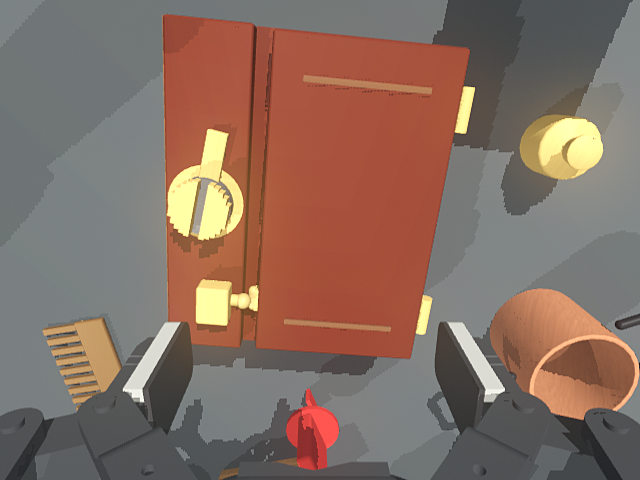

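The lid is shut with its catch engaged, shown flat at z≈0.08. Next I go to the rack, overshooting so the wrist camera sees the key.

```bash
python3 -m crank '[[-1,-0.11,0,0,0,-0.05],[-1,-0.11,0,0,0,-0.05],[-1,-0.11,0,0,0,-0.05],[-1,-0.11,0,0,0,-0.05],[-1,-0.15,0,0,0,-0.05],[-1,-0.15,0,0,0,-0.05],[-1,-0.2,0,0,0,-0.05],[-1,-0.2,0,0,0,-0.05],[-1,-0.2,0,0,0,-0.05],[-1,-0.3,0,0,0,-0.05],[-1,-0.4,0,0,0,0],[-1,-0.4,0,0,0,0]]'
python3 - <<'E'
from h import *
go(.49,-.265,.23,.33)
E
```

```text
clock: 7.35
tcp_pos: [0.5754, -0.0759, 0.2322]
orientation: [-1.828, -2.554, 0.001]
contact_force: [0.2, -0.5, 0.0]
grip_width: 0.0855
gripper_force: 0.0
shift units [-7.576 -7.087  0.12 ] tool y heading 0.328 tilt [-0.001 -0.    -1.   ]
turn about tool z units -0.003 rad -0.002
```

```bash
python3 -m crank '[[-0.95,-0.89,0,0,0,0],[-0.95,-0.89,0,0,0,0],[-0.95,-0.89,0,0,0,0],[-0.95,-0.89,0,0,0,0],[-0.95,-0.89,0,0,0,0],[-0.95,-0.89,0,0,0,0],[-0.95,-0.89,0,0,0,0],[-0.95,-0.89,0,0,0,0],[0,0,0,0,0,0]]'
python3 - <<'E'
from h import *
f=grab('wrist'); P=cloud(f); z=P[...,2]; save(f,'w3.png'); v,u=np.mgrid[:480,:640]
near=np.hypot(P[...,0]-.517,P[...,1]+.19)<.05
def rect(n,m,zz):
    q=np.argwhere(m)[:,::-1].astype(np.float32); w=np.array([onplane(f,*p,zz)[:2] for p in q]).astype(np.float32)
    rc=cv2.minAreaRect(w*1000); b=cv2.boxPoints(rc); print(n,len(q),np.round(rc[0],1),np.round(rc[1],1),[round(float(np.arctan2(*(b[j+1]-b[j])[::-1])),3) for j in(0,1)],'mean px',q.mean(0),'mean',w.mean(0))
rect('grip top',near&(z>.116)&(z<.13),.12)
g=near&(z>.1); print(np.unique((z[g]*200).round()/200,return_counts=True))
R_=(np.hypot(P[...,0]-.517,P[...,1]+.19)<.085)&(z>.052)
rect('rack',R_,.06)
rect('flange',near&(z>.0635)&(z<.07),.066)
go(.517,-.190,.13,.33)
E
```

```text
clock: 8.25
tcp_pos: [0.4874, -0.2687, 0.2327]
orientation: [-1.837, -2.548, 0.004]
contact_force: [-0.1, 0.3, -0.1]
grip_width: 0.0854
gripper_force: 0.0
grip top 1858 [ 519.  -192.1] [13.8 44.9] [-1.225, 0.346] mean px [408.43164 125.7352 ] mean [ 0.5188475  -0.19156006]
(array([0.1  , 0.105, 0.11 , 0.115, 0.12 , 0.31 , 0.315]), array([  48,  109,  125,  399, 1575,   57,    6]))
rack 42869 [ 512.9 -330.5] [614.9 410.1] [-1.247, 0.324] mean px [443.59988 272.46164] mean [ 0.616081   -0.30394572]
flange 1865 [ 518.4 -191.1] [51.2 47.6] [-0.868, 0.703] mean px [381.89114 119.10456] mean [ 0.5119575  -0.19371521]
shift units [3.176 2.57  5.127] tool y heading 0.324 tilt [-0.001 -0.    -1.   ]
turn about tool z units -0.008 rad -0.006
```

View pics/w3.png

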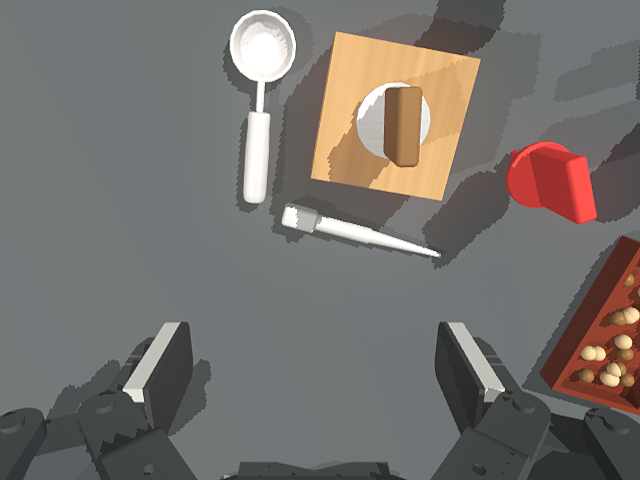

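Wrist view: key grip at (403,126) in the rack (top centred (519,-192) mm, rack corners (337,32),(480,60),(442,200),(311,179)); the red decoy at (550,180) is clear of the fingers. Next I go over it.

```bash
python3 - <<'E'
from h import *
f=grab('wrist')
q=np.array([onplane(f,*p,.06) for p in((337,32),(480,60),(442,200),(311,179))]); print('rack',q.mean(0),[np.arctan2(*(q[i+1]-q[i])[[1,0]]) for i in(0,1,2)])
go(.519,-.1918,.155,.346)
E
```

```text
rack [ 0.52165753 -0.19045031  0.06      ] [np.float64(0.14877151974724623), np.float64(-1.4110544573940829), np.float64(-2.977817535232518)]
shift units [2.99  2.57  3.879] tool y heading 0.326 tilt [-0.001  0.    -1.   ]
turn about tool z units -0.025 rad -0.02
```

```bash
python3 -m crank '[[0.75,0.65,0.6,0,0,-0.025],[0.75,0.64,0.6,0,0,0],[0.75,0.64,0.6,0,0,0],[0.75,0.64,0.6,0,0,0],[0,0,0.5,0,0,0],[0,0,0.5,0,0,0],[0,0,0.5,0,0,0],[0,0,0,0,0,0]]'
python3 - <<'E'
from h import *
go(.519,-.1918,.08,.346)
E
```

```text
clock: 9.15
tcp_pos: [0.517, -0.1916, 0.1538]
orientation: [-1.805, -2.569, 0.002]
contact_force: [0.2, -0.4, -0.5]
grip_width: 0.0854
gripper_force: 0.0
shift units [-0.047  0.097  3.69 ] tool y heading 0.346 tilt [-0.003  0.    -1.   ]
turn about tool z units 0.0 rad 0.0
```

```bash
python3 -m crank '[[-0.05,0.1,0.7,0,0,0],[0,0,0.7,0,0,0],[0,0,0.7,0,0,0],[0,0,0.7,0,0,0],[0,0,0.6,0,0,0],[0,0,0.3,0,0,0],[0,0,0,0,0,0]]' && python3 -m crank '[[0,0,0,0,0,0],[0,0,0,0,0,0],[0,0,0,0,0,0],[0,0,0,0,0,0],[0,0,0,0,0,0],[0,0,0,0,0,0],[0,0,0,0,0,0],[0,0,0,0,0,0],[0,0,0,0,0,0],[0,0,0,0,0,0]]' 0 80
python3 - <<'E'
from h import *
st()
E
```

```text
clock: 9.85
tcp_pos: [0.5199, -0.1911, 0.0802]
orientation: [-1.803, -2.571, 0.001]
contact_force: [0.0, -0.8, 0.7]
grip_width: 0.0853
gripper_force: 0.0
clock: 10.85
tcp_pos: [0.5208, -0.1913, 0.0816]
orientation: [1.804, 2.572, 0.001]
contact_force: [-1.5, 0.2, 4.9]
grip_width: 0.0134
gripper_force: 78.5
{'clock': 10.85, 'tcp_pos': [0.5208, -0.1913, 0.0816], 'contact_force': [-1.5142, 0.2411, 4.9123], 'grip_width': 0.0134}
[[-0.341, 0.94, 0.001], [0.94, 0.341, 0.0], [-0.0, 0.001, -1.0]]
```

```bash
python3 -m crank '[[0,0,-0.5,0,0,0],[0,0,-1,0,0,0],[0,0,-1,0,0,0],[0,0,-1,0,0,0],[0,0,-1,0,0,0],[0,0,-1,0,0,0],[0,0,-0.5,0,0,0],[0,0,0,0,0,0.19],[0,0,0,0,0,0.19],[0,0,0,0,0,0.19],[0,0,0,0,0,0.19],[0,0,0,0,0,0.18]]'
python3 - <<'E'
from h import *
st(); go(.5143,.183,.19,-.39)
E
```

```text
clock: 12.05
tcp_pos: [0.52, -0.1911, 0.2009]
orientation: [-2.615, -1.74, 0.001]
contact_force: [-0.9, -0.3, -2.0]
grip_width: 0.0131
gripper_force: 77.8
{'clock': 12.05, 'tcp_pos': [0.52, -0.1911, 0.2009], 'contact_force': [-0.9257, -0.2818, -1.9548], 'grip_width': 0.0131}
[[0.386, 0.922, -0.001], [0.922, -0.386, 0.0], [-0.0, -0.001, -1.0]]
shift units [17.141 -7.491  0.55 ] tool y heading -0.397 tilt [-0.001  0.    -1.   ]
turn about tool z units -0.009 rad -0.007
```

```bash
python3 -m crank '[[1,-0.6,0,0,0,0],[1,-0.6,0,0,0,0],[1,-0.6,0,0,0,0],[1,-0.6,0,0,0,0],[1,-0.6,0,0,0,0],[1,-0.6,0,0,0,0],[1,-0.6,0,0,0,0],[1,-0.6,0,0,0,0],[1,-0.6,0,0,0,0],[1,-0.6,0,0,0,0],[1,-0.6,0,0,0,0],[1,-0.6,0,0,0,0]]' 
python3 -m crank '[[0.6,-0.3,0,0,0,0],[0.4,0,0,0,0,0],[0,0,0,0,0,0]]' 
python3 - <<'E'
from h import *
st(); go(.5143,.183,.19,-.39)
f=grab('wrist'); save(f,'w4.png')
E
```

```text
clock: 13.25
tcp_pos: [0.4781, 0.0863, 0.201]
orientation: [-2.61, -1.748, 0.001]
contact_force: [0.2, 0.1, -1.5]
grip_width: 0.013
gripper_force: 78.0
clock: 13.55
tcp_pos: [0.4814, 0.1067, 0.2013]
orientation: [2.609, 1.749, 0.0]
contact_force: [0.3, -0.4, -0.9]
grip_width: 0.0134
gripper_force: 78.0
{'clock': 13.55, 'tcp_pos': [0.4814, 0.1067, 0.2013], 'contact_force': [0.2556, -0.3994, -0.9237], 'grip_width': 0.0134}
[[0.38, 0.925, 0.0], [0.925, -0.38, -0.0], [-0.0, 0.0, -1.0]]
shift units [4.152 0.073 0.563] tool y heading -0.39 tilt [ 0. -0. -1.]
turn about tool z units 0.0 rad 0.0
```

View pics/w4.png

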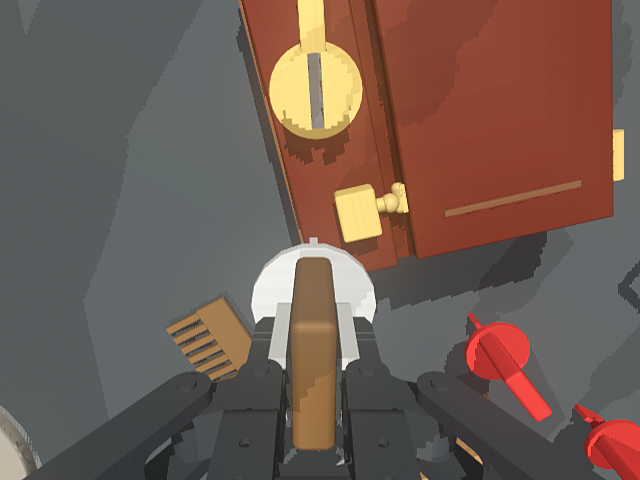

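Excellent view: the slot spans (313,54)-(318,127), blade end visible at (314,241), flange centred at column ~313.5. I'll compute the slot in the tool frame.

```bash
cat > slot.py <<'E'
from h import *
o=status.get_obs(); M=R.from_rotvec(o['orientation']).as_matrix(); t=np.array(o['tcp_pos'])
f=grab('wrist'); P=cloud(f); z=P[...,2]; hsv=cv2.cvtColor(f['image'],cv2.COLOR_RGB2HSV)
T=lambda p:M.T@(np.array(p)-t)*1000
disc=((z>.1)&(z<.107)&(np.hypot(P[...,0]-.5143,P[...,1]-.183)<.03)&(hsv[...,1]>80)).astype(np.uint8)
h=cv2.convexHull(np.argwhere(disc)[:,::-1].astype(np.int32)); (c,rad)=cv2.minEnclosingCircle(h)
e=cv2.fitEllipse(h); print('disc',e[0],'tool mm',T(onplane(f,*e[0],.103)).round(2),'world',onplane(f,*e[0],.103).round(4))
hull=np.zeros((480,640),np.uint8); cv2.fillConvexPoly(hull,h,1)
m=(hull>0)&(hsv[...,1]<80); q=np.argwhere(m)[:,::-1]
w=np.array([T(onplane(f,*p,.094)) for p in q]); vx,vy,x0,y0=cv2.fitLine(w[:,:2].astype(np.float32),cv2.DIST_HUBER,0,.01,.01).ravel()
if vx<0: vx,vy=-vx,-vy
print('slot n',len(q),'mid',w.mean(0).round(2),'angle in tool',round(float(np.arctan2(vy,vx)),3),'at disc x: y=',round(float(y0+vy/vx*(T(onplane(f,*e[0],.103))[0]-x0)),2))
E
python3 - <<'E'
from slot import *
m=(hsv[...,1]<40)&(hsv[...,2]>150); v,u=np.mgrid[:480,:640]; m&=(v>245)&(v<330)&(u>235)&(u<395)
for r0 in (265,280,295):
    c=np.where(m[r0])[0]; print(r0,c.min(),c.max())
print('flange front', [T(onplane(f,x,y,.1457)).round(2) for x,y in((251,290),(376,290),(313.5,243))])
print('blade', T(onplane(f,314,238,.1397)).round(2))
E
```

```text
disc (315.01898193359375, 87.79481506347656) tool mm [84.2   1.14 98.16] world [0.5144 0.1831 0.103 ]
slot n 894 mid [ 83.84   0.95 107.16] angle in tool -0.062 at disc x: y= 0.93
265 265 362
280 256 369
295 252 374
flange front [array([-12.69, -31.35,  55.51]), array([-12.72,  32.02,  55.53]), array([12.63,  0.31, 55.5 ])]
blade [13.13  0.57 61.5 ]
```

```bash
python3 -m crank '[[0.8,0.03,0,0,0,0],[0.8,0,0,0,0,0],[0.8,0,0,0,0,0],[0.8,0,0,0,0,0],[0.6,0,0,0,0,0],[0.4,0,0,0,0,0],[0,0,0,0,0,-0.08],[0,0,0.5,0,0,0],[0,0,0.5,0,0,0],[0,0,0.2,0,0,0],[0,0,0,0,0,0],[0,0,0,0,0,0]]'
python3 - <<'E'
from h import *
go(.5144,.1831,.155,-.328); st()
E
```

```text
clock: 14.85
tcp_pos: [0.5134, 0.1835, 0.1772]
orientation: [2.555, 1.828, -0.0]
contact_force: [-0.2, -0.7, -1.1]
grip_width: 0.0131
gripper_force: 78.0
shift units [-0.002  0.052  1.109] tool y heading -0.329 tilt [-0. -0. -1.]
turn about tool z units -0.001 rad -0.001
{'clock': 14.85, 'tcp_pos': [0.5134, 0.1835, 0.1772], 'contact_force': [-0.1561, -0.6749, -1.0981], 'grip_width': 0.0131}
[[0.323, 0.946, -0.0], [0.946, -0.323, -0.0], [-0.0, -0.0, -1.0]]
```

```bash
python3 -m crank '[[0,0.03,0.3,0,0,0],[0,0,0.2,0,0,0],[0,0,0.15,0,0,0],[0,0,0.15,0,0,0],[0,0,0.1,0,0,0],[0,0,0.1,0,0,0],[0,0,0,0,0,0]]'
```

```text
clock: 15.55
tcp_pos: [0.5139, 0.1835, 0.1571]
orientation: [-2.554, -1.829, 0.001]
contact_force: [-0.2, -0.0, -0.9]
grip_width: 0.0127
gripper_force: 78.0
```

```bash
python3 -m crank '[[0,0,0.07,0,0,0],[0,0,0.05,0,0,0],[0,0,0,0,0,0],[0,0,0,0,0,0]]'
```

```text
clock: 15.95
tcp_pos: [0.514, 0.1835, 0.1549]
orientation: [-2.554, -1.829, -0.0]
contact_force: [-0.6, -1.3, -1.4]
grip_width: 0.013
gripper_force: 78.0
```

```bash
python3 -m crank '[[0,0,0,0,0,0.1],[0,0,0,0,0,0.15],[0,0,0,0,0,0.15],[0,0,0,0,0,0.15],[0,0,0,0,0,0.15],[0,0,0,0,0,0.15],[0,0,0,0,0,0.15],[0,0,0,0,0,0.15],[0,0,0,0,0,0.15],[0,0,0,0,0,0.15],[0,0,0,0,0,0.1],[0,0,0,0,0,0]]' - 100
python3 - <<'E'
from h import *
o=st(); print(o['moment']); go(.514,.1835,.155,-.328-1.5)
E
```

```text
clock: 17.15
tcp_pos: [0.5144, 0.1831, 0.155]
orientation: [3.14, 0.039, 0.001]
contact_force: [0.7, -2.7, -1.2]
grip_width: 0.0129
gripper_force: 99.0
{'clock': 17.15, 'tcp_pos': [0.5144, 0.1831, 0.155], 'contact_force': [0.7029, -2.6737, -1.2105], 'grip_width': 0.0129}
[[1.0, 0.025, 0.001], [0.025, -1.0, -0.001], [0.001, 0.001, -1.0]]
[-0.43389472 -0.22316201  0.03600106]
shift units [-0.018 -0.02   0.001] tool y heading -1.546 tilt [ 0.001 -0.001 -1.   ]
turn about tool z units 0.359 rad 0.282
```

```bash
python3 -m crank '[[0,0,0,0,0,0.1],[0,0,0,0,0,0.1],[0,0,0,0,0,0.08],[0,0,0,0,0,0.07],[0,0,0,0,0,0.05],[0,0,0,0,0,0]]'
python3 - <<'E'
from h import *
o=st(); print(o['moment']); go(.514,.1835,.155,-.328-1.5)
E
```

```text
clock: 17.75
tcp_pos: [0.5143, 0.183, 0.155]
orientation: [3.109, -0.449, 0.001]
contact_force: [0.4, -2.6, 0.2]
grip_width: 0.0131
gripper_force: 99.0
{'clock': 17.75, 'tcp_pos': [0.5143, 0.183, 0.155], 'contact_force': [0.4308, -2.5528, 0.2439], 'grip_width': 0.0131}
[[0.959, -0.283, 0.001], [-0.283, -0.959, -0.001], [0.001, 0.001, -1.0]]
[-0.66879669 -0.22942944  0.08584108]
shift units [-0.022 -0.019  0.001] tool y heading -1.858 tilt [ 0.001 -0.001 -1.   ]
turn about tool z units -0.038 rad -0.03
```

```bash
for i in 1 2; do python3 -m crank '[[0,0,0,0,0,0.05],[0,0,0,0,0,0.02],[0,0,0,0,0,0]]' >/dev/null
python3 - <<'E'
from h import *
o=st(); print(o['moment']); go(.514,.1835,.155)
E
done
```

```text
{'clock': 18.05, 'tcp_pos': [0.5143, 0.183, 0.155], 'contact_force': [1.0341, -3.8683, -0.4246], 'grip_width': 0.0133}
[[0.942, -0.335, 0.001], [-0.335, -0.942, -0.001], [0.001, 0.001, -1.0]]
[-1.04524107 -0.40908566  0.6900164 ]
shift units [-0.021 -0.018  0.   ] tool y heading -1.912 tilt [ 0.001 -0.001 -1.   ]
{'clock': 18.35, 'tcp_pos': [0.5142, 0.1831, 0.155], 'contact_force': [1.5104, -4.4599, 0.8372], 'grip_width': 0.013}
[[0.923, -0.386, 0.001], [-0.386, -0.923, -0.001], [0.001, 0.001, -1.0]]
[-1.37388023 -0.47525516  1.35843379]
shift units [-0.019 -0.014  0.   ] tool y heading -1.967 tilt [ 0.001 -0.001 -1.   ]
```

```bash
python3 -m crank '[[0,0,0,0,0,-0.12],[0,0,0,0,0,-0.1],[0,0,0,0,0,0]]' >/dev/null
python3 - <<'E'
from h import *
o=st(); print(o['moment'])
E
python3 -m crank '[[0,0,-0.2,0,0,0],[0,0,-0.4,0,0,0],[0,0,-0.6,0,0,0],[0,0,-0.8,0,0,0],[0,0,-1,0,0,0],[0,0,-1,0,0,0],[0,0,0,0,0,-0.15],[0,0,0,0,0,-0.19],[0,0,0,0,0,-0.19],[0,0,0,0,0,-0.19],[0,0,0,0,0,-0.19],[0,0,0,0,0,-0.19]]'
python3 -m crank '[[0,0,0,0,0,-0.19],[0,0,0,0,0,-0.19],[-0.5,0,0,0,0,-0.19],[-1,0,0,0,0,-0.19],[-1,0,0,0,0,0],[-1,0,0,0,0,0],[0,0,0,0,0,0]]'
python3 - <<'E'
from h import *
go(.5208,-.1913,.2,.346); f=grab('wrist'); save(f,'w5.png')
E
```

```text
{'clock': 18.65, 'tcp_pos': [0.5137, 0.1837, 0.1549], 'contact_force': [0.2262, -2.6562, -0.0082], 'grip_width': 0.0127}
[[0.975, -0.224, -0.001], [-0.224, -0.975, 0.001], [-0.001, -0.001, -1.0]]
[-0.60632303 -0.19247218  0.04298014]
clock: 19.85
tcp_pos: [0.5144, 0.1838, 0.2364]
orientation: [-2.98, -0.994, -0.003]
contact_force: [-0.3, 0.3, -1.4]
grip_width: 0.0126
gripper_force: 98.8
clock: 20.55
tcp_pos: [0.4849, 0.1161, 0.2355]
orientation: [-2.569, -1.808, 0.0]
contact_force: [-0.6, -0.1, -0.6]
grip_width: 0.0131
gripper_force: 98.8
shift units [-13.864   6.878   1.772] tool y heading -0.344 tilt [-0.  0. -1.]
turn about tool z units -0.879 rad -0.69
```

View pics/w5.png

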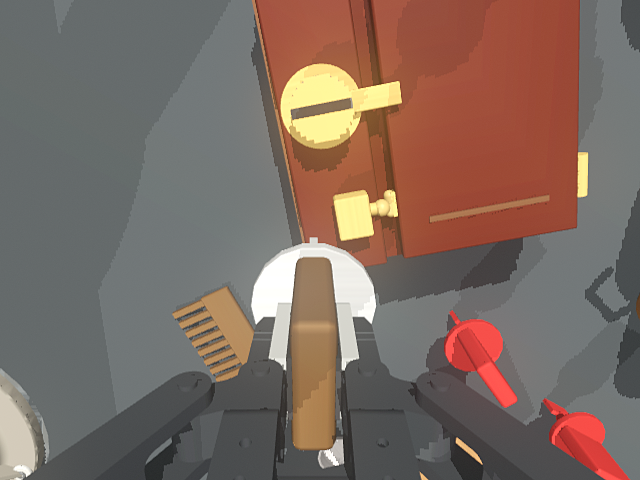

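The tongue at (380,97) points square over the shut lid, and the key sits straight in the grip. Now I carry it back to the rack.

```bash
python3 -m crank '[[-0.99,0.49,0,0,0,0],[-0.99,0.49,0,0,0,0],[-0.99,0.49,0,0,0,0],[-0.99,0.49,0,0,0,0],[-0.99,0.49,0,0,0,0],[-0.99,0.49,0,0,0,0],[-0.99,0.49,0,0,0,0],[-0.99,0.49,0,0,0,0],[-0.99,0.49,0,0,0,0],[-0.99,0.49,0,0,0,0],[-0.99,0.49,0,0,0,0],[-0.99,0.49,0,0,0,0]]'
python3 -m crank '[[-0.99,0.5,0,0,0,0],[-0.99,0.5,0,0,0,0],[0,0,0.5,0,0,-0.18],[0,0,0.5,0,0,-0.18],[0,0,0.5,0,0,-0.18],[0,0,0.5,0,0,-0.18],[0,0,0.5,0,0,-0.16],[0,0,0,0,0,0],[0,0,0,0,0,0]]'
python3 - <<'E'
from h import *
go(.5208,-.1913,.0816,.346)
E
```

```text
clock: 21.8
tcp_pos: [0.5189, -0.1436, 0.2351]
orientation: [2.562, 1.817, 0.001]
contact_force: [-0.5, 0.6, -2.1]
grip_width: 0.0128
gripper_force: 98.8
clock: 22.7
tcp_pos: [0.5245, -0.187, 0.1851]
orientation: [1.799, 2.575, 0.0]
contact_force: [-0.1, -0.7, -0.8]
grip_width: 0.0128
gripper_force: 98.8
shift units [-0.139 -0.246  5.175] tool y heading 0.351 tilt [ 0. -0. -1.]
turn about tool z units 0.006 rad 0.005
```

```bash
python3 -m crank '[[-0.14,-0.25,0.5,0,0,0],[0,0,0.8,0,0,0],[0,0,0.8,0,0,0],[0,0,0.4,0,0,0],[0,0,0,0,0,0]]' && python3 -m crank '[[0,0,0.4,0,0,0],[0,0,0.4,0,0,0],[0,0,0.4,0,0,0],[0,0,0.4,0,0,0],[0,0,0.3,0,0,0],[0,0,0.3,0,0,0],[0,0,0.2,0,0,0],[0,0,0.1,0,0,0],[0,0,0.1,0,0,0],[0,0,0,0,0,0]]'
python3 - <<'E'
from h import *
go(.5208,-.1913,.0816,.346)
E
```

```text
clock: 23.2
tcp_pos: [0.5196, -0.1913, 0.1339]
orientation: [-1.794, -2.576, 0.002]
contact_force: [-0.2, 0.4, -0.3]
grip_width: 0.0129
gripper_force: 98.8
clock: 24.2
tcp_pos: [0.5204, -0.1914, 0.0828]
orientation: [-1.794, -2.579, 0.0]
contact_force: [-0.1, 0.7, -1.9]
grip_width: 0.0123
gripper_force: 98.8
shift units [-0.001  0.021  0.06 ] tool y heading 0.355 tilt [-0.  0. -1.]
turn about tool z units 0.012 rad 0.009
```

```bash
python3 -m crank '[[0,0,0.05,0,0,0],[0,0,0.03,0,0,0],[0,0,0,0,0,0]]' && python3 -m crank '[[0,0,0,0,0,0],[0,0,0,0,0,0],[0,0,0,0,0,0],[0,0,0,0,0,0],[0,0,0,0,0,0],[0,0,0,0,0,0],[0,0,0,0,0,0],[0,0,0,0,0,0],[0,0,0,0,0,0],[0,0,0,0,0,0]]' 1 && python3 -m crank '[[0,0,-0.4,0,0,0],[0,0,-0.8,0,0,0],[0,0,-1,0,0,0],[0,0,-1,0,0,0],[0,0,-1,0,0,0],[0,0,-1,0,0,0],[0,0,-1,0,0,0],[-1,-1,0,0,0,0],[-1,-1,0,0,0,0],[-1,-1,0,0,0,0],[0,0,0,0,0,0],[0,0,0,0,0,0]]'
python3 - <<'E'
from h import *
f=grab('wrist'); save(f,'w6.png'); P=cloud(f); z=P[...,2]
m=(np.hypot(P[...,0]-.519,P[...,1]+.191)<.05)
g=m&(z>.114)&(z<.13); print('grip top',P[g].mean(0),np.percentile(z[g],[5,50,95])); g=m&(z>.0635)&(z<.07); print('flange',g.sum(),np.median(z[g]))
st()
E
```

```text
clock: 24.5
tcp_pos: [0.5206, -0.1915, 0.0817]
orientation: [1.794, 2.579, 0.001]
contact_force: [-1.8, 0.8, 3.1]
grip_width: 0.0127
gripper_force: 99.6
clock: 25.5
tcp_pos: [0.5204, -0.1914, 0.0813]
orientation: [-1.794, -2.579, -0.0]
contact_force: [-0.7, -0.2, 0.4]
grip_width: 0.0855
gripper_force: 0.0
clock: 26.7
tcp_pos: [0.4848, -0.2691, 0.2058]
orientation: [1.796, 2.577, 0.001]
contact_force: [0.8, 0.0, -1.1]
grip_width: 0.0855
gripper_force: 0.0
grip top [ 0.5194904  -0.19140216  0.11823189] [0.11593685 0.11842816 0.11965925]
flange 2033 0.06477556498344167
{'clock': 26.75, 'tcp_pos': [0.4853, -0.2681, 0.2056], 'contact_force': [1.0924, 0.374, -0.5195], 'grip_width': 0.0855}
[[-0.348, 0.937, 0.0], [0.937, 0.348, 0.0], [0.0, 0.0, -1.0]]
```

View pics/w6.png

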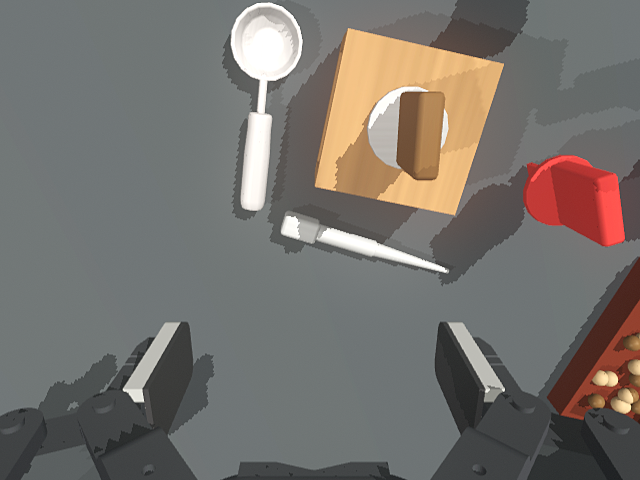

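The key hangs upright in the rack at (412,130), at its original spot. The spoon and reamer are untouched and the gripper is clear.

```bash
python3 -c "
from h import *
print(r.hand_in())"
```

```text
the job is handed in; nothing more can be done
None
```

The job is handed in, at about 27 s of the 72 s allowed: the lid is shut and caught, the cam is at its hard stop with its tongue over the lid, and the key hangs upright in its rack; the hand-in returned no verdict.

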